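# Third hand: press a block against the jig's sprung stop

## Robot

A 7-joint arm with a two-finger parallel gripper is mounted at the origin on the work surface; the furniture and walls round the work are solid. World frame = base frame: x ahead of the robot, y to its left, z up, the work surface at z = 0. Lengths are in mm, angles in rad, forces in N, time in s.
With the tool pointing down it reaches from about 400 to 900 mm from the base axis. Payload 5.5 kg.
Tool frame: the origin (TCP) lies midway between the tips of the shut fingers; the grasp point (between the pads) lies robot.tcp_to_grasp behind it (robot.tcp_to_grasp is the distance from the TCP to the grasp point, in mm); z points along the fingers, y is the line along which they close (so a half turn about z gives the same grasp; the last joint's range is limited). The gripper opens to 85 mm and grips with 20 to 120 N. Pads are 22 mm wide; open, the fingers measure 114 mm over their backs; the gripper's body (76 mm by 85 mm) begins 54 mm behind the grasp point. The pads swing forward as they close: fully open they stand 13 mm farther back than shut.
Start: joints at [1.384, 0.501, -0.427, 1.55, 0.221, 1.138, -0.21], TCP at [282.643, -585.332, 208.51] pointing down, gripper open.
Joint ranges: [-2.88, 2.88], [-0.31, 2.03], [-1.54, 1.56], [0.2, 2.42], [-1.41, 4.55], [0.19, 2.02], [-2.57, 2.57]. Speed limits (rad/s): [2.57, 2.57, 3.14, 3.14, 3.14, 3.14, 3.14].

## Interface

Orientations are given as a unit quaternion [x, y, z, w].
In Python, from rig import readout, viewer, robot gives the robot as it stands.
- The arm moves only by the tool step_arm, never from a script. Its argument "series" is a list of rows, each a list of 3 entries, a list of its own where there are three numbers: the finger opening in m, from 0 to 0.0854, then the shift along the tool's x, y, z in m, then the turn, a rotation vector about the tool's x, y, z in degrees. In form: [[hand, [x, y, z], [rx, ry, rz]], ...]. A call has exactly 10 rows; each row is the pose to reach, as a shift and turn from the pose commanded when the call began, along the tool's axes at that moment; what a row does not reach only later rows make up. A row lasts 1/12 s, in which the tool goes at most 41.7 mm and 7.16 degrees, less where a joint would pass 70% of its speed; a pose out of reach is approached as far as the arm can. A call with a gripper value outside its range is refused whole. The fingers move at their own pace and stop on an object; "force" is the grip in N (left out, the last holds). Time passes only in rows, so rows that repeat a pose let the fingers close, or fill a call up. It gives the time, the measured TCP pose, the force, the opening and the grip force at its end, in the units of the state.
- readout.observe(): the state, without advancing time (a new reading comes with each control period).
- viewer.camera(name): name is "scene" or "top" or "wrist"; returns a dict with "color" (480x640x3 uint8, red, green, blue), "fx", "fy", "cx", "cy" (pixels), "rvec" (rotation vector, rad) and "tvec" (3), from world to camera coordinates, as OpenCV has them. Camera axes: x right, y down, z forward; pixel columns grow to the right and rows downward; lengths in mm; the calibration is good to about 2 mm. A picture is of the moment at which its call begins. There is no depth.
- robot.job_done(): hands the job in; it is judged then, once.
Trained networks look in the newest picture that a camera, given by its name, has taken for a name from the list of things; names that differ only in an ending like _2 or _b are one class to them, and where a whole thing is asked for, a point or a joint stands for the part that bears it (a point fixed in the world has none). Each returns a list of dicts, best first, with "conf" (0 to 1); they miss things now and then, are a little off and sometimes report something else, mostly with a low value. They report only what shows in the picture. A call takes as long as a camera call. They do not tell look-alikes from the thing itself.
- viewer.masks_of(label, camera): "mask" (480x640 bool, what is visible of it) and "extent" ([left, top, right, bottom] in pixels, round what is visible of it).
The state is a dict: "time": time; "qpos": joint angles; "joint_velocities": joint speeds; "effort": joint torques, N m; "tcp_pos": TCP position; "orientation": TCP orientation; "ft_force": force on the tool from outside, world axes, zero at the start; "wrist_torque": the same for the moment, N m; "finger_gap": finger opening in mm; "grip_force": force on a finger pad.
Only numpy, scipy, OpenCV 4.12 (cv2) and the standard library are available. Lean on these libraries where they do the work, as an engineer would, in place of code of your own. Each camera call takes 0.05 s, during which the arm holds its last target. There are 200 camera calls.

## Task

Be my third hand while I drive the screws: lay the pine block flat on the aluminium jig, its long side against the low steel fence, and push it endways against the black sprung stop until the orange pointer stands in the green band, never into the red. Keep it flat, along the fence and pressed there steadily for three seconds, and finish while still holding and pushing it: do not let go. Leave the other things on the tables where they are.

Things in the scene. Friction and masses are not known exactly. Their poses are not given: they have to be found in the camera images.
- block: pine block to be held: 45 (its x) x 120 (its y, the long way) x 44 mm (its z, upward), about 0.16 kg (0.11 to 0.23). Origin: centre of its underside. It starts lying flat on the bare table to the robot's right; it is symmetrical, so either end may go first.
- jig: fixed jig at the left, on a table 2 mm higher: aluminium plate 250 (its x) x 110 (its y) x 8 thick, level; its top is the bed for the block. Origin: centre of the plate's underside. The block is pushed along the jig's +x; the sides at -y and -x are open. At the far end (x = 87 to 122) stands a blue housing, 50 wide, 40 high above the bed, with the sprung stop before it.
- fence (a point): middle of the foot of the fence's inner face, at x = -37.5, y = +22.5, z = 8 mm in the jig's frame (its axes as the jig's). Steel fence along the jig's x, 155 long, 12 thick (towards +y), only 10 high: the touching block's centre is at the jig's y = 0. Fingers gripping the block must stay 12 mm above its underside to pass over it.
- stop (a joint): travel in m of the sprung stop along the jig's +x, 0 free, 0.028 at its end. Black pad, 10 thick, 40 wide, face 4 to 43 mm above the bed. Spring: 4 N at first touch, 0.5 N more per mm. An orange pointer on the pad rides over the white scale on top of the housing: green band 0.008 to 0.018 (8 to 13 N), red from 0.023.
- stop_face (a point): point on the bed line under the middle of the black pad's face (the face that the block's end touches); moves with the pad. With the stop free it lies at x = +45, y = 0, z = 8 mm in the jig's frame; axes as the jig's. The block touches the pad when its centre is 60 mm before this point.
- screw_tin: bystander, leave alone: flat white screw-lid tin, 68 mm across, 18 high; origin: centre of its underside
- screwdriver: bystander, leave alone: flat screwdriver with green handle, 207 long, lying on a magazine; origin: centre of its underside
- tape_roll: bystander, leave alone: beige roll of masking tape, 104 across, 25 high, origin: centre of its underside
- spool: bystander, leave alone: yellow spool of solder, 60 across, 45 high; origin: centre of its underside
There are look-alikes about, which are no part of the job. What is meant by the block is not purple, and is the larger of those in its own colour.

How it is judged:
By the outcome, as a careful person would: the job done as asked, in the order asked, and still so for the second after the job is handed in, while the arm keeps its last pose, push and grip.
It also fails if it takes over 51 s, if anything falls off the work surface, if the arm or the gripper's body presses on something with over 40 N, if the wrist force passes 120 N, or if a joint passes its speed limit or range.

## Working session

There is one attempt and no reset: what is moved stays moved. The work goes in short steps, Python scripts to look and compute and a tool call to move; the robot and the scene stay as the last step left them, time stands still between calls to the robot, and variables do not carry over. Pictures are saved under pics/ and viewed, at most 10 in all, crops included, and the job is handed in when it is done.

Besides the shell and the picture viewer there is one more tool, called in YAML: its name, and indented under it one key for each argument. step_arm: Moves the arm, as the interface text tells. Its arguments: {"type":"object","properties":{"series":{"type":"array"},"force":{"type":"number"}},"required":["series"]}

```bash
mkdir -p pics; ls; python3 - <<'E'
from rig import readout, viewer, robot
import cv2, numpy as np
s=readout.observe(); print({k:np.round(v,3).tolist() for k,v in s.items()}, robot.tcp_to_grasp)
ims=[]
for n in("scene","top","wrist"):
    c=viewer.camera(n); cv2.imwrite(f"pics/a_{n}.png",c["color"][:,:,::-1])
    R=cv2.Rodrigues(np.array(c["rvec"],float))[0]; print(n,c["fx"],c["cx"],c["cy"],(-R.T@np.array(c["tvec"]).ravel()).round(1),R[2].round(2))
    for l in("block","jig","fence","stop"):
        print(n,l,[(round(m["conf"],2),m["extent"]) for m in viewer.masks_of(l,n)])
E
```

```text
pics
{'time': 0.0, 'qpos': [1.384, 0.502, -0.427, 1.551, 0.221, 1.138, -0.21], 'joint_velocities': [0.001, -0.001, 0.0, 0.001, -0.001, -0.001, 0.001], 'effort': [0.0, -56.951, -5.816, -28.094, 0.011, 0.012, 0.0], 'tcp_pos': [282.224, -584.733, 207.449], 'orientation': [0.975, 0.223, -0.0, -0.001], 'ft_force': [0.351, 0.534, -0.908], 'wrist_torque': [0.026, 0.017, -0.02], 'grip_force': 0.0, 'finger_gap': 85.424} 18.700000000000003
scene 615.2111426673551 322.3823449411751 254.12361094693 [-491.4  915.3 1327.9] [ 0.53 -0.51 -0.68]
scene block [(0.55, [384.2, 198.1, 401.8, 229.7])]
scene jig [(0.95, [184.4, 304.8, 266.3, 384.7])]
scene fence [(0.85, [180.0, 301.5, 266.5, 382.8]), (0.67, [199.9, 307.0, 217.5, 333.5])]
scene stop [(0.74, [197.8, 309.9, 217.3, 335.0])]
top 528.4421210649163 330.53373957659886 236.62064083324034 [ 343.1  -25.  1668.8] [ 0.09 -0.   -1.  ]
top block [(0.88, [506.1, 232.2, 525.4, 259.6]), (0.62, [473.1, 255.3, 483.6, 285.2])]
top jig [(0.67, [185.6, 203.6, 224.7, 286.5])]
top fence [(0.88, [183.7, 207.1, 228.1, 286.6])]
top stop [(0.5, [194.5, 215.5, 213.2, 233.4])]
wrist 353.5803205287516 314.15711845033536 242.8863555092078 [ 343.2 -556.9  373.2] [-0.24 -0.11 -0.96]
wrist block [(0.95, [225.2, 18.7, 302.1, 134.9]), (0.6, [381.1, 0.9, 449.6, 115.7])]
wrist jig []
wrist fence []
wrist stop []
```

View pics/a_top.png

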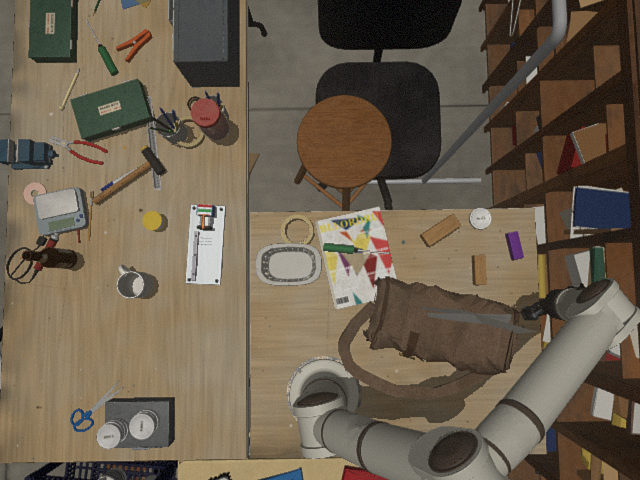

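View pics/a_wrist.png

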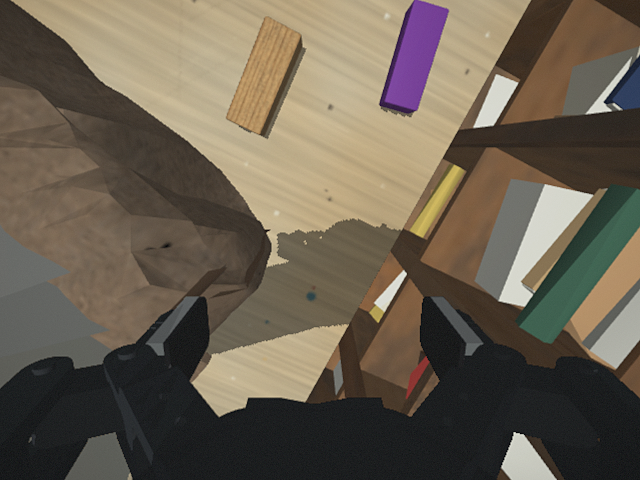

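View pics/a_scene.png

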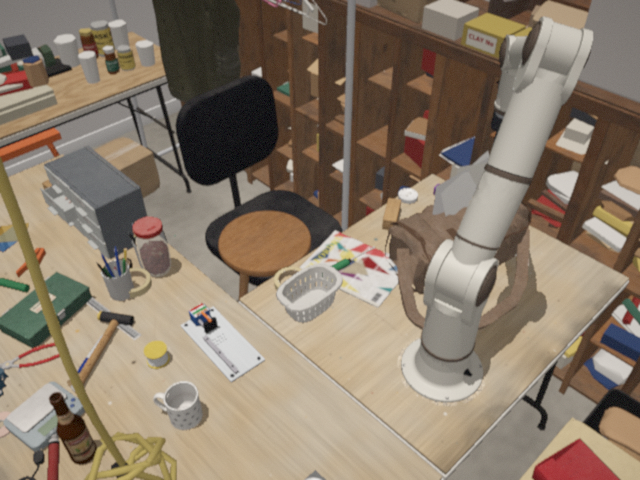

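The top view shows three candidates: a wooden block at (440,230), a smaller wooden one at (479,270) and a purple one at (514,246). The one at (440,230) fits because it is the larger pine one. I'll confirm it in an enlarged crop, with the jig beside it.

```bash
cat > h.py <<'E'
from rig import readout, viewer, robot
import cv2, numpy as np
from scipy.spatial.transform import Rotation as Ro
def cam(n):
    c=viewer.camera(n); c["K"]=np.array([[c["fx"],0,c["cx"]],[0,c["fy"],c["cy"]],[0,0,1.]])
    c["R"]=cv2.Rodrigues(np.array(c["rvec"],float))[0]; c["t"]=np.array(c["tvec"],float).ravel(); return c
def back(c,uv,z):
    uv=np.atleast_2d(np.array(uv,float)); d=np.c_[uv,np.ones(len(uv))]@np.linalg.inv(c["K"]).T@c["R"]
    o=-c["R"].T@c["t"]; return o+d*((z-o[2])/d[:,2])[:,None]
def proj(c,P): return cv2.projectPoints(np.array(P,float).reshape(-1,1,3),np.array(c["rvec"],float),c["t"],c["K"],None)[0].reshape(-1,2)
E
python3 - <<'E'
from h import *
c=cam("top"); im=c["color"]
a=cv2.resize(im[200:300,415:535],None,fx=4,fy=4,interpolation=cv2.INTER_CUBIC)
b=cv2.resize(im[200:300,170:240],None,fx=4,fy=4,interpolation=cv2.INTER_CUBIC)
cv2.imwrite("pics/crop1.png",np.hstack([a,b])[:,:,::-1])
hsv=cv2.cvtColor(im,cv2.COLOR_RGB2HSV)
print(back(c,[[440,230],[479,270]],44).round(), back(c,[[205,245],[205,215]],10).round())
print(hsv[230,440],hsv[270,479],hsv[225,470],im[230,440],im[245,430])
s=cam("scene")
print("proj block in scene",proj(s,back(c,[[440,230],[479,270]],44)))
E
```

```text
[[ 499. -367.   44.]
 [ 374. -482.   44.]] [[466. 367.  10.]
 [561. 368.  10.]]
[ 15 125 126] [ 15 120 142] [ 19  92 141] [126  95  64] [111  80  50]
proj block in scene [[392.04470691 209.79993109]
 [443.55629535 211.52669521]]
```

View pics/crop1.png

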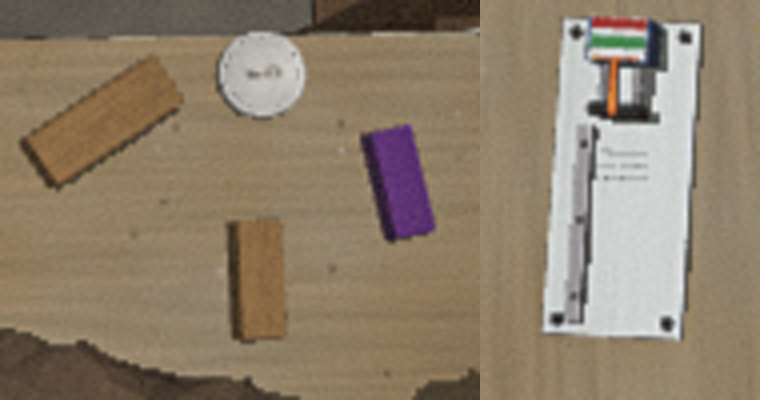

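The crop confirms it. The upper-left wooden block at top-view pixel (440,230) is clearly longer than the one at (479,270). The jig's plate corners are near (190,204), (225,205), (220,284) and (185,283), with the housing at the top (+x) and the fence on the left (+y).

```bash
cat >> h.py <<'E'
def delta(p,yaw_y,tcp=None):
    """shift (m, tool axes) and rz (deg) from measured pose to TCP p (mm), tool down, tool y at world angle yaw_y deg"""
    s=readout.observe(); R=Ro.from_quat(s["orientation"]); a=np.radians(yaw_y)
    y=np.array([np.cos(a),np.sin(a),0]); z=np.array([0,0,-1.]); T=Ro.from_matrix(np.c_[np.cross(y,z),y,z])
    return (R.inv().apply(np.array(p)-s["tcp_pos"])/1000).round(4).tolist(), (R.inv()*T).as_rotvec(degrees=True).round(2).tolist()
E
python3 - <<'E'
from h import *
c=cam("top")
f=lambda a,ox:(np.array(a,float)+.5)/4-.5+[ox,200]
j=back(c,f([[563,17],[703,23],[682,339],[543,332]],50),10); print("jig",j.round(1),j.mean(0).round(1))
print("sizes",[np.linalg.norm(j[i]-j[(i+1)%4]).round(1) for i in range(4)])
d=j[0]-j[3]+j[1]-j[2]; print("yaw",np.degrees(np.arctan2(d[1],d[0])))
b=back(c,f([[152,57],[183,97],[63,184],[28,142]],415),44); print("blk",b.round(1),b.mean(0).round(1),[np.linalg.norm(b[i]-b[(i+1)%4]).round(1) for i in range(4)])
d=b[0]-b[3]+b[1]-b[2]; yb=np.degrees(np.arctan2(d[1],d[0])); print("yaw",yb)
print(delta([*b.mean(0)[:2]-[30,-40],230],yb+90))
E
```

```text
jig [[597.7 414.1  10. ]
 [591.1 303.2  10. ]
 [342.2 319.3  10. ]
 [349.4 428.   10. ]] [470.1 366.2  10. ]
sizes [np.float64(111.0), np.float64(249.4), np.float64(108.9), np.float64(248.7)]
yaw -3.4517036796973635
blk [[ 548.4 -407.4   44. ]
 [ 516.8 -430.3   44. ]
 [ 450.9 -335.3   44. ]
 [ 483.8 -309.3   44. ]] [ 500.  -370.6   44. ] [np.float64(38.9), np.float64(115.6), np.float64(41.9), np.float64(117.4)]
yaw -55.94241717952038
([0.2795, -0.148, -0.0215], [0.0, 0.0, -98.28])
```

step_arm:
  series:
    - [0.085,[0.03,-0.015,-0.02],[0,0,-7]]
    - [0.085,[0.06,-0.03,-0.02],[0,0,-14]]
    - [0.085,[0.09,-0.045,-0.02],[0,0,-21]]
    - [0.085,[0.12,-0.06,-0.02],[0,0,-28]]
    - [0.085,[0.15,-0.075,-0.02],[0,0,-35]]
    - [0.085,[0.18,-0.09,-0.02],[0,0,-42]]
    - [0.085,[0.21,-0.11,-0.02],[0,0,-49]]
    - [0.085,[0.24,-0.125,-0.02],[0,0,-56]]
    - [0.085,[0.26,-0.135,-0.02],[0,0,-63]]
    - [0.085,[0.28,-0.148,-0.02],[0,0,-70]]
  force: 60

```text
time: 1.73
tcp_pos: [471.7, -328.9, 228.9]
orientation: [0.668, 0.744, 0.0, 0.001]
ft_force: [0.4, -0.5, 0.7]
finger_gap: 85.0
grip_force: 0.0
```

step_arm:
  series:
    - [0.085,[-0.01,0.006,0.005],[0,0,-7]]
    - [0.085,[-0.02,0.012,0.01],[0,0,-14]]
    - [0.085,[-0.03,0.018,0.015],[0,0,-21]]
    - [0.085,[-0.04,0.023,0.02],[0,0,-28]]
    - [0.085,[-0.044,0.023,0.03],[0,0,-28.3]]
    - [0.085,[-0.044,0.023,0.03],[0,0,-28.3]]
    - [0.085,[-0.044,0.023,0.03],[0,0,-28.3]]
    - [0.085,[-0.044,0.023,0.03],[0,0,-28.3]]
    - [0.085,[-0.044,0.023,0.03],[0,0,-28.3]]
    - [0.085,[-0.044,0.023,0.03],[0,0,-28.3]]

```text
time: 2.57
tcp_pos: [497.9, -371.4, 199.3]
orientation: [0.469, 0.883, -0.0, 0.0]
ft_force: [0.2, -0.5, -0.1]
finger_gap: 85.2
grip_force: 0.0
```

```bash
python3 - <<'E'
from h import *
c=cam("wrist"); im=c["color"].copy()
ms=viewer.masks_of("block","wrist")
for m in ms:
    k=m["mask"].astype(np.uint8); cn=max(cv2.findContours(k,0,2)[0],key=cv2.contourArea)
    q=cv2.approxPolyDP(cn,6,True)[:,0]; print(round(m["conf"],2),m["extent"],q.tolist())
    cv2.drawContours(im,[cn],-1,(0,255,0),1)
P=[500,-370.6,44]; a=np.radians(-55.94); u=np.array([np.cos(a),np.sin(a),0]);v=np.array([-u[1],u[0],0])
cor=np.array([P+s*60*u+t*22.5*v for s,t in((1,1),(1,-1),(-1,-1),(-1,1))]); p=proj(c,cor); print(p.round(1))
cv2.polylines(im,[p.astype(int)],True,(255,0,0)); cv2.imwrite("pics/w2.png",im[:,:,::-1])
E
```

```text
0.77 [294.3, 154.9, 346.6, 283.6] [[297, 154], [293, 278], [337, 281], [344, 157]]
0.64 [130.2, 331.4, 209.3, 385.1] [[206, 354], [193, 382]]
0.63 [93.4, 204.6, 201.8, 286.7] [[108, 207], [95, 236], [180, 283], [202, 250], [128, 204]]
[[339.4 281.8]
 [292.9 281.8]
 [290.5 153.8]
 [341.8 153.8]]
```

View pics/w2.png

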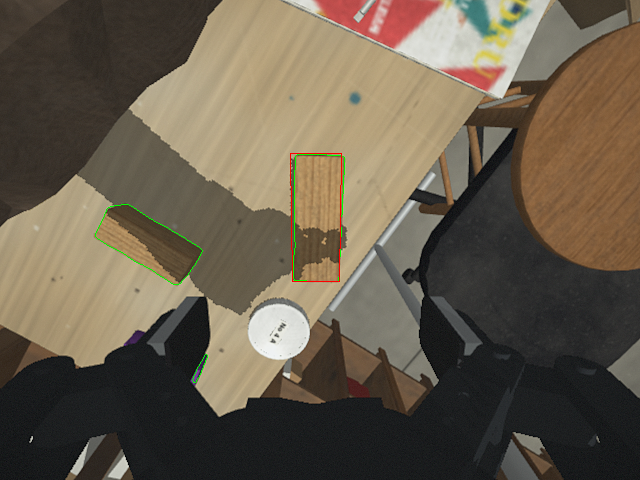

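The wrist view shows the block at pixels (293–344, 155–283). My top-view estimate (red) matches it within a few pixels, with about 2° of yaw to correct. The tin at (278,330) and the small block at (150,245) are clear of the fingers.

```bash
python3 - <<'E'
from h import *
c=cam("wrist")
k=viewer.masks_of("block","wrist")[0]["mask"].astype(np.uint8)
cn=max(cv2.findContours(k,0,2)[0],key=cv2.contourArea)
w=back(c,cn[:,0],44); r=cv2.minAreaRect(w[:,:2].astype(np.float32)); print(r)
box=cv2.boxPoints(r); e=[box[1]-box[0],box[2]-box[1]]; d=max(e,key=np.linalg.norm); d=d*np.sign(d[0]); yb=np.degrees(np.arctan2(d[1],d[0])); print("yaw",yb)
b=back(c,[[297,154],[293,278],[337,281],[344,157]],44); print(b.round(1),b.mean(0))
print(delta([*r[0],16],yb+90), readout.observe()["tcp_pos"])
E
```

```text
((501.0169677734375, -369.5484313964844), (44.795345306396484, 119.43995666503906), 32.4370231628418)
yaw -57.562954
[[ 452.5 -330.6   44. ]
 [ 512.9 -429.7   44. ]
 [ 549.8 -408.5   44. ]
 [ 488.2 -309.6   44. ]] [ 500.82136705 -369.59982833   44.        ]
([0.0001, 0.0039, 0.1829], [-0.0, 0.04, 1.63]) [ 497.83941744 -371.71665542  198.90760977]
```

step_arm:
  series:
    - [0.085,[0,0.004,0.03],[0,0,1.6]]
    - [0.085,[0,0.004,0.065],[0,0,1.6]]
    - [0.085,[0,0.004,0.1],[0,0,1.6]]
    - [0.085,[0,0.004,0.13],[0,0,1.6]]
    - [0.085,[0,0.004,0.155],[0,0,1.6]]
    - [0.085,[0,0.004,0.172],[0,0,1.6]]
    - [0.085,[0,0.004,0.182],[0,0,1.6]]
    - [0.085,[0,0.004,0.184],[0,0,1.6]]
    - [0.085,[0,0.004,0.184],[0,0,1.6]]
    - [0.06,[0,0.004,0.184],[0,0,1.6]]
  force: 60

```text
time: 3.6
tcp_pos: [502.1, -369.9, 15.8]
orientation: [0.481, 0.877, -0.0, 0.001]
ft_force: [-0.4, 0.2, 0.3]
finger_gap: 75.1
grip_force: 0.0
```

step_arm:
  series:
    - [0.05,[0,0,0],[0,0,0]]
    - [0.03,[0,0,0],[0,0,0]]
    - [0.03,[0,0,0],[0,0,0]]
    - [0.03,[0,0,0],[0,0,0]]
    - [0.03,[0,0,0],[0,0,0]]
    - [0.03,[0,0,0],[0,0,0]]
    - [0.03,[0,0,0],[0,0,0]]
    - [0.03,[0,0,0],[0,0,0]]
    - [0.03,[0,0,-0.005],[0,0,0]]
    - [0.03,[0,0,-0.02],[0,0,0]]

```text
time: 4.43
tcp_pos: [499.3, -368.8, 33.4]
orientation: [0.481, 0.877, 0.0, -0.002]
ft_force: [0.2, -0.5, -2.0]
finger_gap: 42.1
grip_force: 61.1
```

```bash
python3 - <<'E'
from h import *
s=readout.observe(); print({k:np.round(s[k],2).tolist() for k in("tcp_pos","qpos","ft_force","finger_gap","grip_force","orientation")})
print(delta([470,300,250],86.5))
E
```

```text
{'tcp_pos': [499.27, -368.78, 33.39], 'qpos': [1.1, 0.75, -0.71, 1.73, 0.61, 0.9, 0.69], 'ft_force': [0.15, -0.47, -2.01], 'finger_gap': 42.12, 'grip_force': 61.06, 'orientation': [0.48, 0.88, 0.0, -0.0]}
([0.5807, 0.334, -0.2152], [0.01, -0.22, -54.03])
```

step_arm:
  series:
    - [0.03,[0,0,-0.035],[0,0,0]]
    - [0.03,[0,0,-0.07],[0,0,0]]
    - [0.03,[0,0,-0.105],[0,0,0]]
    - [0.03,[0.017,0.01,-0.14],[0,0,-2]]
    - [0.03,[0.045,0.026,-0.16],[0,0,-5]]
    - [0.03,[0.075,0.043,-0.17],[0,0,-8]]
    - [0.03,[0.106,0.061,-0.17],[0,0,-11]]
    - [0.03,[0.137,0.079,-0.17],[0,0,-14]]
    - [0.03,[0.168,0.097,-0.17],[0,0,-17]]
    - [0.03,[0.199,0.115,-0.17],[0,0,-20]]

```text
time: 5.27
tcp_pos: [490.7, -138.2, 205.6]
orientation: [0.32, 0.947, -0.001, 0.0]
ft_force: [1.9, -0.1, -1.5]
finger_gap: 41.8
grip_force: 61.4
```

```bash
python3 - <<'E'
from h import *
s=readout.observe(); print({k:np.round(s[k],2).tolist() for k in("tcp_pos","qpos","ft_force","finger_gap","grip_force")})
a=np.radians(-3.45); O=np.array([470.1,366.2]); X=np.array([np.cos(a),np.sin(a)]); Y=np.array([-X[1],X[0]])
p=O-45*X-10*Y; print(p, delta([*p,120],86.55))
E
```

```text
{'tcp_pos': [490.7, -138.23, 205.64], 'qpos': [1.07, 0.39, -1.04, 1.89, 0.39, 1.08, 0.8], 'ft_force': [1.91, -0.13, -1.45], 'finger_gap': 41.78, 'grip_force': 61.37}
[424.57977901 358.92610964] ([0.3544, 0.3551, 0.0848], [-0.08, 0.06, -33.91])
```

step_arm:
  series:
    - [0.03,[0.026,0.026,0],[0,0,-3]]
    - [0.03,[0.052,0.052,0],[0,0,-6]]
    - [0.03,[0.078,0.078,0],[0,0,-9]]
    - [0.03,[0.104,0.104,0],[0,0,-12]]
    - [0.03,[0.13,0.13,0],[0,0,-15]]
    - [0.03,[0.156,0.156,0],[0,0,-18]]
    - [0.03,[0.182,0.182,0],[0,0,-21]]
    - [0.03,[0.208,0.208,0],[0,0,-24]]
    - [0.03,[0.234,0.234,0],[0,0,-27]]
    - [0.03,[0.26,0.26,0],[0,0,-30]]

```text
time: 6.1
tcp_pos: [442.8, 226.1, 205.5]
orientation: [0.064, 0.998, -0.001, 0.001]
ft_force: [0.4, 0.1, -1.9]
finger_gap: 42.3
grip_force: 61.4
```

```bash
python3 - <<'E'
from h import *
s=readout.observe(); print({k:np.round(s[k],2).tolist() for k in("tcp_pos","qpos","ft_force","finger_gap","grip_force")})
p=[424.6,358.9]; print(p, delta([*p,120],86.55))
E
```

```text
{'tcp_pos': [442.84, 226.09, 205.5], 'qpos': [0.44, 0.43, -1.19, 1.92, 0.45, 1.1, 0.5], 'ft_force': [0.39, 0.11, -1.87], 'finger_gap': 42.28, 'grip_force': 61.37}
[424.6, 358.9] ([0.0353, 0.1294, 0.0853], [-0.06, 0.09, -3.93])
```

step_arm:
  series:
    - [0.03,[0.01,0.033,0],[0,0,-1.5]]
    - [0.03,[0.02,0.066,0.01],[0,0,-3]]
    - [0.03,[0.03,0.095,0.03],[0,0,-4]]
    - [0.03,[0.035,0.12,0.055],[0,0,-4]]
    - [0.03,[0.035,0.13,0.075],[0,0,-4]]
    - [0.03,[0.035,0.13,0.085],[0,0,-4]]
    - [0.03,[0.035,0.13,0.085],[0,0,-4]]
    - [0.03,[0.035,0.13,0.085],[0,0,-4]]
    - [0.03,[0.035,0.13,0.085],[0,0,-4]]
    - [0.03,[0.035,0.13,0.085],[0,0,-4]]

```text
time: 6.93
tcp_pos: [427.1, 357.5, 121.0]
orientation: [0.032, 0.999, 0.0, 0.001]
ft_force: [0.7, -0.0, -2.0]
finger_gap: 42.5
grip_force: 61.5
```

```bash
cat >> h.py <<'E'
def jw(pts,O=(470.1,366.2,2),yaw=-3.45):
    return Ro.from_euler('z',yaw,degrees=True).apply(np.array(pts,float))+np.array(O)
E
python3 - <<'E'
from h import *
s=readout.observe(); print({k:np.round(s[k],2).tolist() for k in("tcp_pos","qpos","ft_force","finger_gap","grip_force","orientation")})
c=cam("wrist"); im=c["color"].copy(); cv2.imwrite("pics/w3raw.png",im[:,:,::-1])
for q in ([[-125,-55,8],[125,-55,8],[125,55,8],[-125,55,8]],[[-115,22.5,18],[40,22.5,18],[40,34.5,18],[-115,34.5,18]],[[45,-20,47],[45,20,47]]):
    cv2.polylines(im,[proj(c,jw(q)).astype(int)],True,(255,0,0))
cv2.imwrite("pics/w3.png",im[:,:,::-1])
E
```

```text
{'tcp_pos': [427.08, 357.54, 120.99], 'qpos': [0.02, 0.64, -1.03, 1.85, 0.64, 1.02, 0.23], 'ft_force': [0.68, -0.04, -1.97], 'finger_gap': 42.52, 'grip_force': 61.46, 'orientation': [0.03, 1.0, 0.0, 0.0]}
```

View pics/w3.png

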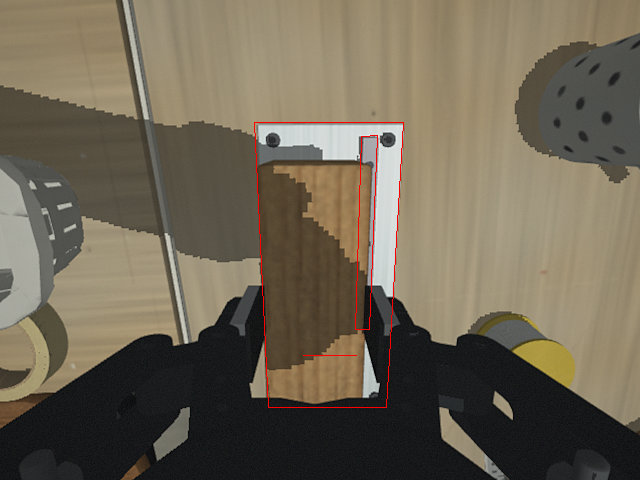

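The jig overlay matches the picture: plate corners at (255,123) and (403,123), fence at x≈360–378. The block sits parallel to the fence, short of it in −y. Next I'll lower it.

step_arm:
  series:
    - [0.03,[0,0,0.025],[0,0,0]]
    - [0.03,[0,0,0.05],[0,0,0]]
    - [0.03,[0,0,0.07],[0,0,0]]
    - [0.03,[0,0,0.085],[0,0,0]]
    - [0.03,[0,0,0.09],[0,0,0]]
    - [0.03,[0,0,0.092],[0,0,0]]
    - [0.03,[0,0,0.093],[0,0,0]]
    - [0.03,[0,0,0.094],[0,0,0]]
    - [0.03,[0,0,0.094],[0,0,0]]
    - [0.03,[0,0,0.094],[0,0,0]]

```text
time: 7.82
tcp_pos: [426.4, 358.9, 26.8]
orientation: [0.031, 1.0, 0.001, 0.001]
ft_force: [-1.3, -0.5, 4.8]
finger_gap: 42.2
grip_force: 62.3
```

step_arm:
  series:
    - [0.03,[0,0.002,0.0005],[0,0,0]]
    - [0.03,[0,0.004,0.001],[0,0,0]]
    - [0.03,[0,0.006,0.0015],[0,0,0]]
    - [0.03,[0,0.007,0.002],[0,0,0]]
    - [0.03,[0,0.007,0.002],[0,0,0]]
    - [0.03,[0,0.007,0.002],[0,0,0]]
    - [0.03,[0,0.007,0.002],[0,0,0]]
    - [0.03,[0,0.007,0.002],[0,0,0]]
    - [0.03,[0,0.007,0.002],[0,0,0]]
    - [0.03,[0,0.007,0.002],[0,0,0]]

```text
time: 8.65
tcp_pos: [426.5, 359.4, 26.7]
orientation: [0.032, 0.999, -0.006, 0.001]
ft_force: [-9.0, -21.6, 40.8]
finger_gap: 42.3
grip_force: 67.5
```

The block is on the bed and I'm pressing too hard, so I'll ease the downward push.

step_arm:
  series:
    - [0.03,[0,-0.003,-0.001],[0,0,0]]
    - [0.03,[0,-0.005,-0.002],[0,0,0]]
    - [0.03,[0,-0.005,-0.0021],[0,0,0]]
    - [0.03,[0,-0.005,-0.0021],[0,0,0]]
    - [0.03,[0,-0.004,-0.0021],[0,0,0]]
    - [0.03,[0,-0.003,-0.0021],[0,0,0]]
    - [0.03,[0,-0.002,-0.0021],[0,0,0]]
    - [0.03,[0,-0.001,-0.0021],[0,0,0]]
    - [0.03,[0,0,-0.0021],[0,0,0]]
    - [0.03,[0,0,-0.0021],[0,0,0]]

```text
time: 9.48
tcp_pos: [427.3, 363.0, 26.8]
orientation: [0.031, 1.0, -0.002, 0.001]
ft_force: [-2.7, -9.0, 15.4]
finger_gap: 41.8
grip_force: 63.9
```

```bash
python3 - <<'E'
from h import *
s=readout.observe(); print({k:np.round(s[k],3).tolist() for k in("tcp_pos","qpos","ft_force","wrist_torque","finger_gap","grip_force","orientation")})
print(Ro.from_quat(s["orientation"]).as_matrix().round(4), Ro.from_euler('z',3.45,degrees=True).apply(s["tcp_pos"]-np.array([470.1,366.2,2])))
E
```

```text
{'tcp_pos': [427.27, 363.009, 26.797], 'qpos': [-0.081, 0.761, -0.903, 1.889, 0.778, 0.891, 0.128], 'ft_force': [-2.741, -8.998, 15.372], 'wrist_torque': [-2.029, 0.417, -0.056], 'finger_gap': 41.847, 'grip_force': 63.879, 'orientation': [0.031, 1.0, -0.002, 0.001]}
[[-0.998   0.0627  0.0019]
 [ 0.0627  0.998  -0.0045]
 [-0.0022 -0.0044 -1.    ]] [-42.56061575  -5.76282206  24.79739114]
```

step_arm:
  series:
    - [0.03,[0,0,-0.0003],[0,0,0]]
    - [0.03,[0,0,-0.0006],[0,0,0]]
    - [0.03,[0,0.001,-0.0006],[0,0,0]]
    - [0.03,[0,0.002,-0.0006],[0,0,0]]
    - [0.03,[0,0.003,-0.0006],[0,0,0]]
    - [0.03,[0,0.0035,-0.0006],[0,0,0]]
    - [0.03,[0,0.004,-0.0006],[0,0,0]]
    - [0.03,[0,0.0045,-0.0006],[0,0,0]]
    - [0.03,[0,0.0045,-0.0006],[0,0,0]]
    - [0.03,[0,0.0045,-0.0006],[0,0,0]]

```text
time: 10.32
tcp_pos: [427.4, 368.6, 26.8]
orientation: [0.031, 1.0, -0.001, 0.001]
ft_force: [0.3, -5.4, 8.9]
finger_gap: 42.1
grip_force: 62.9
```

step_arm:
  series:
    - [0.03,[0,0.0003,0],[0,0,0]]
    - [0.03,[0,0.0006,0],[0,0,0]]
    - [0.03,[0,0.0009,0],[0,0,0]]
    - [0.03,[0,0.0012,0],[0,0,0]]
    - [0.03,[0,0.0015,0],[0,0,0]]
    - [0.03,[0,0.0015,0],[0,0,0]]
    - [0.03,[0,0.0015,0],[0,0,0]]
    - [0.03,[0,0.0015,0],[0,0,0]]
    - [0.03,[0,0.0015,0],[0,0,0]]
    - [0.03,[0,0.0015,0],[0,0,0]]

```text
time: 11.15
tcp_pos: [427.5, 369.9, 26.8]
orientation: [0.031, 1.0, -0.001, 0.001]
ft_force: [-0.9, -5.6, 8.7]
finger_gap: 42.1
grip_force: 63.0
```

step_arm:
  series:
    - [0.03,[0,0.0004,0],[0,0,0]]
    - [0.03,[0,0.0008,0],[0,0,0]]
    - [0.03,[0,0.0012,0],[0,0,0]]
    - [0.03,[0,0.0015,0],[0,0,0]]
    - [0.03,[0,0.0015,0],[0,0,0]]
    - [0.03,[0,0.0015,0],[0,0,0]]
    - [0.03,[0,0.0015,0],[0,0,0]]
    - [0.03,[0,0.0015,0],[0,0,0]]
    - [0.03,[0,0.0015,0],[0,0,0]]
    - [0.03,[0,0.0015,0],[0,0,0]]

```text
time: 11.98
tcp_pos: [427.5, 370.0, 26.8]
orientation: [0.031, 1.0, -0.003, 0.001]
ft_force: [-1.2, -8.5, 13.0]
finger_gap: 42.0
grip_force: 63.6
```

```bash
python3 - <<'E'
from h import *
s=readout.observe(); print({k:np.round(s[k],3).tolist() for k in("ft_force","wrist_torque")})
print(Ro.from_euler('z',3.45,degrees=True).apply(s["tcp_pos"]-np.array([470.1,366.2,2])))
c=cam("wrist"); im=c["color"]; cv2.imwrite("pics/w4.png",cv2.resize(im[80:420,200:440],None,fx=2.4,fy=1.76,interpolation=cv2.INTER_CUBIC)[:,:,::-1])
E
```

```text
{'ft_force': [-1.185, -8.523, 13.017], 'wrist_torque': [-2.061, 0.28, 0.039]}
[-42.71538008   1.21178845  24.84536311]
```

View pics/w4.png

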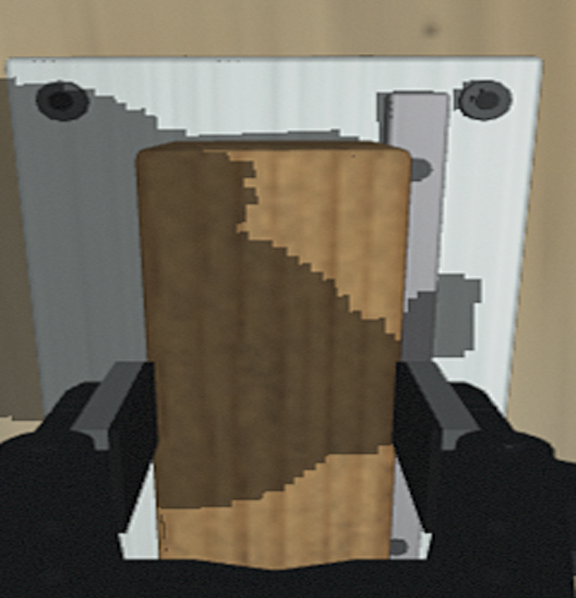

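step_arm:
  series:
    - [0.03,[0,0,-0.0003],[0,0,0]]
    - [0.03,[0,0,-0.0005],[0,0,0]]
    - [0.03,[0,0,-0.0005],[0,0,0]]
    - [0.03,[0,0.0005,-0.0005],[0,0,0]]
    - [0.03,[0,0.001,-0.0005],[0,0,0]]
    - [0.03,[0,0.001,-0.0005],[0,0,0]]
    - [0.03,[0,0.001,-0.0005],[0,0,0]]
    - [0.03,[0,0.001,-0.0005],[0,0,0]]
    - [0.03,[0,0.001,-0.0005],[0,0,0]]
    - [0.03,[0,0.001,-0.0005],[0,0,0]]

```text
time: 12.87
tcp_pos: [427.5, 370.1, 26.9]
orientation: [0.031, 0.999, -0.003, 0.0]
ft_force: [-1.3, -10.7, 11.5]
finger_gap: 42.0
grip_force: 63.4
```

```bash
python3 - <<'E'
from h import *
s=readout.observe(); print({k:np.round(s[k],3).tolist() for k in("ft_force","wrist_torque","orientation")})
print(Ro.from_euler('z',3.45,degrees=True).apply(s["tcp_pos"]-np.array([470.1,366.2,2])), Ro.from_quat(s["orientation"]).as_matrix().round(4).tolist())
print(delta(jw([0,0,24.8]).tolist(),86.55))
E
```

```text
{'ft_force': [-1.282, -10.668, 11.508], 'wrist_torque': [-2.379, 0.208, 0.071], 'orientation': [0.031, 0.999, -0.003, 0.0]}
[-42.73329358   1.30179866  24.90887215] [[-0.998, 0.0629, 0.0008], [0.0629, 0.998, -0.0066], [-0.0012, -0.0066, -1.0]]
([-0.0427, -0.0012, 0.0002], [-0.38, 0.07, -0.16])
```

Fy/Fz rose to 0.93, so the block is against the fence. I'll level the small lean and push toward the stop.

step_arm:
  series:
    - [0.03,[0,-0.0003,0],[-0.2,0,0]]
    - [0.03,[-0.002,-0.0005,0],[-0.3,0,0]]
    - [0.03,[-0.005,-0.0005,0],[-0.3,0,0]]
    - [0.03,[-0.008,-0.0005,0],[-0.3,0,0]]
    - [0.03,[-0.011,-0.0005,0],[-0.3,0,0]]
    - [0.03,[-0.014,-0.0005,0],[-0.3,0,0]]
    - [0.03,[-0.017,-0.0005,0],[-0.3,0,0]]
    - [0.03,[-0.02,-0.0005,0],[-0.3,0,0]]
    - [0.03,[-0.022,-0.0005,0],[-0.3,0,0]]
    - [0.03,[-0.022,-0.0005,0],[-0.3,0,0]]

```text
time: 13.7
tcp_pos: [439.4, 369.3, 26.7]
orientation: [0.029, 1.0, -0.002, -0.006]
ft_force: [-22.8, -13.2, 25.1]
finger_gap: 42.0
grip_force: 65.3
```

```bash
cat >> h.py <<'E'
def st():
    s=readout.observe(); print({k:np.round(s[k],3).tolist() for k in("time","ft_force","wrist_torque","finger_gap","grip_force")})
    print("tcp jig",Ro.from_euler('z',3.45,degrees=True).apply(s["tcp_pos"]-np.array([470.1,366.2,2])).round(2), Ro.from_quat(s["orientation"]).as_matrix().round(4).tolist())
E
python3 -c "
from h import *
st()"
```

```text
{'time': 13.7, 'ft_force': [-22.846, -13.187, 25.1], 'wrist_torque': [-2.935, 4.754, -0.116], 'finger_gap': 42.003, 'grip_force': 65.317}
tcp jig [-30.87   1.2   24.68] [[-0.9982, 0.0582, -0.0119], [0.0583, 0.9983, -0.0036], [0.0116, -0.0043, -0.9999]]
```

step_arm:
  series:
    - [0.03,[0,0,-0.0004],[0,0,0]]
    - [0.03,[0,0,-0.0008],[0,0,0]]
    - [0.03,[0,0,-0.0011],[0,0,0]]
    - [0.03,[0,0,-0.0013],[0,0,0]]
    - [0.03,[0,0,-0.0014],[0,0,0]]
    - [0.03,[0,0,-0.0014],[0,0,0]]
    - [0.03,[0,0,-0.0014],[0,0,0]]
    - [0.03,[0,0,-0.0014],[0,0,0]]
    - [0.03,[0,0,-0.0014],[0,0,0]]
    - [0.03,[0,0,-0.0014],[0,0,0]]

```text
time: 14.53
tcp_pos: [444.4, 369.0, 26.9]
orientation: [0.03, 1.0, -0.001, -0.003]
ft_force: [-9.4, -7.1, 6.5]
finger_gap: 42.1
grip_force: 62.6
```

```bash
python3 -c "
from h import *
st()"
```

```text
{'time': 14.533, 'ft_force': [-9.396, -7.109, 6.519], 'wrist_torque': [-1.789, 1.959, -0.022], 'finger_gap': 42.112, 'grip_force': 62.632}
tcp jig [-25.86   1.24  24.91] [[-0.9981, 0.0605, -0.006], [0.0605, 0.9982, -0.0012], [0.006, -0.0016, -1.0]]
```

step_arm:
  series:
    - [0.03,[-0.001,0,0],[0,-0.1,0]]
    - [0.03,[-0.003,0,0],[0,-0.2,0]]
    - [0.03,[-0.005,0,0],[0,-0.3,0]]
    - [0.03,[-0.007,0,0],[0,-0.4,0]]
    - [0.03,[-0.009,0,0],[0,-0.4,0]]
    - [0.03,[-0.011,0,0],[0,-0.4,0]]
    - [0.03,[-0.013,0,0],[0,-0.4,0]]
    - [0.03,[-0.014,0,0],[0,-0.4,0]]
    - [0.03,[-0.014,0,0],[0,-0.4,0]]
    - [0.03,[-0.014,0,0],[0,-0.4,0]]

```text
time: 15.37
tcp_pos: [455.2, 368.4, 26.9]
orientation: [0.03, 1.0, -0.001, -0.002]
ft_force: [-15.5, -8.8, 12.4]
finger_gap: 41.7
grip_force: 63.4
```

```bash
python3 -c "
from h import *
st()"
```

```text
{'time': 15.367, 'ft_force': [-15.486, -8.811, 12.427], 'wrist_torque': [-2.095, 3.471, -0.102], 'finger_gap': 41.698, 'grip_force': 63.385}
tcp jig [-14.96   1.26  24.85] [[-0.9982, 0.0592, -0.0031], [0.0592, 0.9982, -0.0026], [0.003, -0.0028, -1.0]]
```

step_arm:
  series:
    - [0.03,[-0.001,0,-0.0002],[0,-0.1,0]]
    - [0.03,[-0.003,0,-0.0004],[0,-0.2,0]]
    - [0.03,[-0.005,0,-0.0005],[0,-0.2,0]]
    - [0.03,[-0.007,0,-0.0005],[0,-0.2,0]]
    - [0.03,[-0.009,0,-0.0005],[0,-0.2,0]]
    - [0.03,[-0.0105,0,-0.0005],[0,-0.2,0]]
    - [0.03,[-0.012,0,-0.0005],[0,-0.2,0]]
    - [0.03,[-0.013,0,-0.0005],[0,-0.2,0]]
    - [0.03,[-0.013,0,-0.0005],[0,-0.2,0]]
    - [0.03,[-0.013,0,-0.0005],[0,-0.2,0]]

```text
time: 16.2
tcp_pos: [465.4, 367.7, 26.9]
orientation: [0.029, 1.0, -0.002, -0.002]
ft_force: [-20.1, -8.9, 12.1]
finger_gap: 41.9
grip_force: 63.4
```

```bash
python3 - <<'E'
from h import *
st()
s=cam("scene")
# pointer crop around housing
u,v=proj(s,jw([70,0,48]))[0].astype(int); print(u,v)
a=cv2.resize(s["color"][v-25:v+25,u-30:u+30],None,fx=10,fy=10,interpolation=cv2.INTER_CUBIC)
cv2.imwrite("pics/s5.png",a[:,:,::-1])
E
```

```text
{'time': 16.2, 'ft_force': [-20.095, -8.931, 12.057], 'wrist_torque': [-2.112, 4.522, -0.097], 'finger_gap': 41.899, 'grip_force': 63.443}
tcp jig [-4.73  1.2  24.87] [[-0.9983, 0.058, -0.0035], [0.058, 0.9983, -0.0036], [0.0033, -0.0038, -1.0]]
206 316
```

View pics/s5.png

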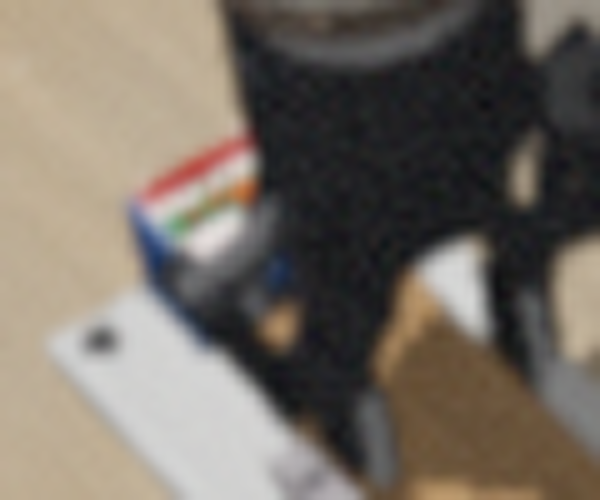

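The scene crop shows the orange pointer at (240,188) on the line of the green band, with the red strip beyond it. I'll quantify it on the scale's plane.

```bash
python3 - <<'E'
from h import *
for n in("scene","top"):
    c=cam(n); im=c["color"]; hsv=cv2.cvtColor(im,cv2.COLOR_RGB2HSV).astype(int); H,S,V=[hsv[...,i] for i in range(3)]
    u,v=proj(c,jw([95,0,48]))[0].astype(int); roi=np.zeros(H.shape,bool); roi[v-14:v+15,u-14:u+15]=1
    for nm,m in(("orange",(H>5)&(H<18)&(S>150)&(V>120)),("green",(H>45)&(H<85)&(S>70)),("red",((H<4)|(H>174))&(S>120)&(V>90))):
        q=np.argwhere(m&roi)[:,::-1]
        if len(q):
            w=Ro.from_euler('z',3.45,degrees=True).apply(back(c,q,51)-np.array([470.1,366.2,2])); print(n,nm,len(q),w[:,:2].min(0).round(1),w[:,:2].mean(0).round(1),w[:,:2].max(0).round(1), q.tolist()[:12])
E
```

```text
scene orange 2 [102.6  -0.4] [103.5   0.7] [104.4   1.8] [[199, 310], [200, 310]]
scene green 1 [63.8 27.4] [63.8 27.4] [63.8 27.4] [[199, 323]]
scene red 6 [118.1  -2.1] [120.1   6.6] [121.8  14.5] [[197, 306], [196, 307], [193, 308], [194, 308], [195, 308], [192, 309]]
top orange 17 [64.4 -0. ] [80.7  2.9] [98.6  5.3] [[203, 211], [204, 211], [203, 212], [203, 213], [203, 214], [203, 215], [204, 215], [203, 216], [203, 217], [203, 218], [202, 219], [203, 219]]
top green 21 [ 97.6 -17.7] [103.3  -1. ] [105.5  22.4] [[198, 209], [199, 209], [200, 209], [201, 209], [202, 209], [203, 209], [204, 209], [205, 209], [206, 209], [207, 209], [208, 209], [209, 209]]
top red 27 [113.3 -16.7] [115.8   2.4] [119.8  20.5] [[200, 204], [198, 205], [199, 205], [200, 205], [201, 205], [202, 205], [203, 205], [204, 205], [205, 205], [206, 205], [207, 205], [208, 205]]
```

Top camera: tip at about 100 and green from 98 to 108 in jig x, so travel is about 10 mm. That agrees with the 10.3 mm from the arm position. I'll advance a little to the middle of the band and then hold.

step_arm:
  series:
    - [0.03,[-0.0005,0,0],[0,0,0]]
    - [0.03,[-0.001,0,0],[0,0,0]]
    - [0.03,[-0.0015,0,0],[0,0,0]]
    - [0.03,[-0.002,0,0],[0,0,0]]
    - [0.03,[-0.0025,0,0],[0,0,0]]
    - [0.03,[-0.003,0,0],[0,0,0]]
    - [0.03,[-0.0033,0,0],[0,0,0]]
    - [0.03,[-0.0033,0,0],[0,0,0]]
    - [0.03,[-0.0033,0,0],[0,0,0]]
    - [0.03,[-0.0033,0,0],[0,0,0]]

```text
time: 17.18
tcp_pos: [467.6, 367.6, 26.9]
orientation: [0.029, 1.0, -0.002, -0.002]
ft_force: [-21.5, -9.4, 14.0]
finger_gap: 41.9
grip_force: 63.7
```

```bash
python3 - <<'E'
from h import *
st()
c=cam("top"); a=cv2.resize(c["color"][195:295,170:240],None,fx=6,fy=6,interpolation=cv2.INTER_CUBIC); cv2.imwrite("pics/t6.png",a[:,:,::-1])
E
```

```text
{'time': 17.183, 'ft_force': [-21.492, -9.382, 14.011], 'wrist_torque': [-2.222, 4.994, -0.2], 'finger_gap': 41.872, 'grip_force': 63.675}
tcp jig [-2.58  1.2  24.88] [[-0.9983, 0.0574, -0.005], [0.0574, 0.9983, -0.004], [0.0047, -0.0043, -1.0]]
```

View pics/t6.png

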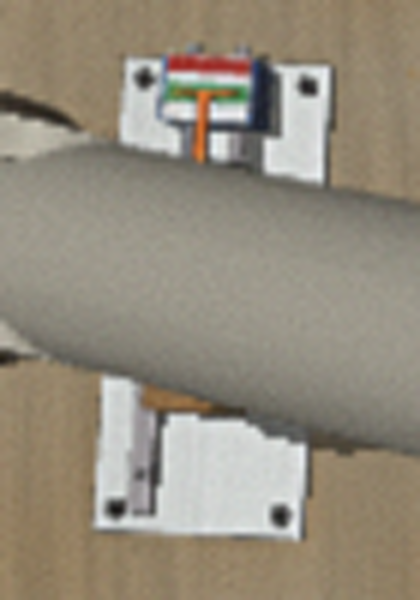

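The pointer's cross bar at (203,92) sits in the middle of the green band (82–103) and clear of the red. Now I'll hold steady.

step_arm:
  series:
    - [0.03,[0,0,0],[0,0,0]]
    - [0.03,[0,0,0],[0,0,0]]
    - [0.03,[0,0,0],[0,0,0]]
    - [0.03,[0,0,0],[0,0,0]]
    - [0.03,[0,0,0],[0,0,0]]
    - [0.03,[0,0,0],[0,0,0]]
    - [0.03,[0,0,0],[0,0,0]]
    - [0.03,[0,0,0],[0,0,0]]
    - [0.03,[0,0,0],[0,0,0]]
    - [0.03,[0,0,0],[0,0,0]]

```text
time: 18.07
tcp_pos: [467.6, 367.6, 26.9]
orientation: [0.029, 1.0, -0.002, -0.002]
ft_force: [-22.6, -9.5, 12.8]
finger_gap: 42.1
grip_force: 63.7
```

step_arm:
  series:
    - [0.03,[0,0,0],[0,0,0]]
    - [0.03,[0,0,0],[0,0,0]]
    - [0.03,[0,0,0],[0,0,0]]
    - [0.03,[0,0,0],[0,0,0]]
    - [0.03,[0,0,0],[0,0,0]]
    - [0.03,[0,0,0],[0,0,0]]
    - [0.03,[0,0,0],[0,0,0]]
    - [0.03,[0,0,0],[0,0,0]]
    - [0.03,[0,0,0],[0,0,0]]
    - [0.03,[0,0,0],[0,0,0]]

```text
time: 18.9
tcp_pos: [467.6, 367.5, 26.9]
orientation: [0.029, 1.0, -0.002, -0.002]
ft_force: [-23.6, -10.3, 12.4]
finger_gap: 42.1
grip_force: 63.7
```

step_arm:
  series:
    - [0.03,[0,0,0],[0,0,0]]
    - [0.03,[0,0,0],[0,0,0]]
    - [0.03,[0,0,0],[0,0,0]]
    - [0.03,[0,0,0],[0,0,0]]
    - [0.03,[0,0,0],[0,0,0]]
    - [0.03,[0,0,0],[0,0,0]]
    - [0.03,[0,0,0],[0,0,0]]
    - [0.03,[0,0,0],[0,0,0]]
    - [0.03,[0,0,0],[0,0,0]]
    - [0.03,[0,0,0],[0,0,0]]

```text
time: 19.73
tcp_pos: [467.6, 367.6, 26.9]
orientation: [0.029, 1.0, -0.002, -0.002]
ft_force: [-22.9, -10.3, 14.0]
finger_gap: 41.8
grip_force: 63.7
```

step_arm:
  series:
    - [0.03,[0,0,0],[0,0,0]]
    - [0.03,[0,0,0],[0,0,0]]
    - [0.03,[0,0,0],[0,0,0]]
    - [0.03,[0,0,0],[0,0,0]]
    - [0.03,[0,0,0],[0,0,0]]
    - [0.03,[0,0,0],[0,0,0]]
    - [0.03,[0,0,0],[0,0,0]]
    - [0.03,[0,0,0],[0,0,0]]
    - [0.03,[0,0,0],[0,0,0]]
    - [0.03,[0,0,0],[0,0,0]]

```text
time: 20.57
tcp_pos: [467.6, 367.6, 26.9]
orientation: [0.029, 1.0, -0.002, -0.002]
ft_force: [-23.2, -9.5, 13.6]
finger_gap: 42.4
grip_force: 63.7
```

step_arm:
  series:
    - [0.03,[0,0,0],[0,0,0]]
    - [0.03,[0,0,0],[0,0,0]]
    - [0.03,[0,0,0],[0,0,0]]
    - [0.03,[0,0,0],[0,0,0]]
    - [0.03,[0,0,0],[0,0,0]]
    - [0.03,[0,0,0],[0,0,0]]
    - [0.03,[0,0,0],[0,0,0]]
    - [0.03,[0,0,0],[0,0,0]]
    - [0.03,[0,0,0],[0,0,0]]
    - [0.03,[0,0,0],[0,0,0]]

```text
time: 21.4
tcp_pos: [467.6, 367.6, 26.9]
orientation: [0.029, 1.0, -0.002, -0.002]
ft_force: [-22.4, -9.8, 13.9]
finger_gap: 42.4
grip_force: 63.7
```

```bash
python3 - <<'E'
from h import *
st()
c=cam("wrist"); im=c["color"].copy()
B=[[-62.6,-22.5,52],[-62.6,22.5,52]]  # expected rear top edge of block
p=proj(c,jw(B)); print(p.round(1))
cv2.polylines(im,[proj(c,jw([[-115,22.5,18],[-60,22.5,18]])).astype(int),p.astype(int)],False,(255,0,0))
cv2.imwrite("pics/w7.png",cv2.resize(im[60:420,180:460],None,fx=2,fy=1.6)[:,:,::-1])
E
```

```text
{'time': 21.4, 'ft_force': [-22.446, -9.758, 13.876], 'wrist_torque': [-2.165, 5.005, -0.246], 'finger_gap': 42.378, 'grip_force': 63.674}
tcp jig [-2.6   1.24 24.88] [[-0.9983, 0.0574, -0.005], [0.0575, 0.9983, -0.004], [0.0047, -0.0043, -1.0]]
[[252.7 160.9]
 [371.  161.1]]
```

View pics/w7.png

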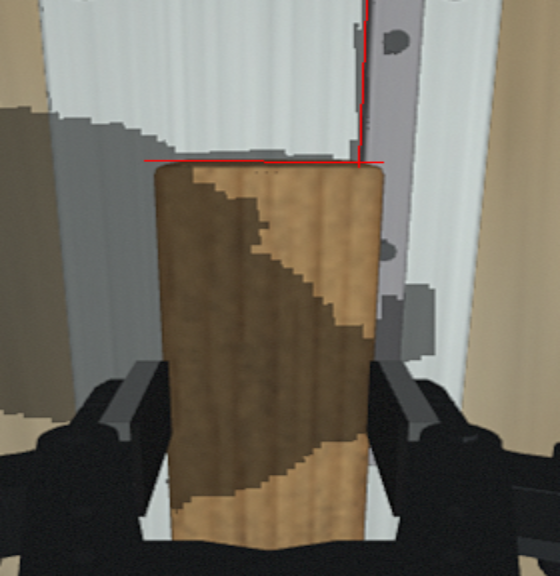

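The block's right edge (384) matches the fence-contact line (383), its rear edge is square, and the pose and forces have been steady for over 4 s.

```bash
python3 -c "
from rig import robot
print(robot.job_done())"
```

```text
the job is handed in; nothing more can be done
None
```

I handed the job in at 21.4 s with the arm still gripping and pushing: the pine block lay flat against the fence, and the pointer read mid-green and had held steady for about 4 s; no verdict was returned.

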